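# Stand the bakery tools in their holders

## Task

Get the bench ready for the next batch: take the wooden lids off the two steel tool holders and put them inside the empty white tray. Then stand every tool from the mat upright in a cup of its own, handle down to the bottom of the cup: wooden spatulas in the tall holder, pastry brushes in the low one. Leave the glass jar, the sugar can and the small ring cutter where they stand.

Things in the scene. Friction and masses are not known exactly. Their poses are not given: they have to be found in the camera images.
- mat: thin grey-black rubber mat fixed on the bench, 250 x 660 x 3 mm, long side along its y; origin at the centre of its underside. The tools lie on it.
- tall_holder: steel tool holder fixed to the bench: a base plate 56 x 118 x 6 mm carrying two upright square cups side by side (65 mm apart, centre to centre, along its y), each cup 40 x 40 mm inside, 3 mm walls, rims 125 mm above the bench. Origin: centre of its underside, on the bench. x points away from the robot, give or take a small yaw.
- low_holder: steel tool holder fixed to the bench: a base plate 56 x 118 x 6 mm carrying two upright square cups side by side (65 mm apart, centre to centre, along its y), each cup 36 x 36 mm inside, 3 mm walls, rims 85 mm above the bench. Origin: centre of its underside, on the bench. x points away from the robot, give or take a small yaw.
- tall_holder_cup0 (a point): centre of the inner floor of cup 0 of the tall holder, 6 mm above the bench
- tall_holder_cup1 (a point): centre of the inner floor of cup 1 of the tall holder, 6 mm above the bench
- low_holder_cup0 (a point): centre of the inner floor of cup 0 of the low holder, 6 mm above the bench
- low_holder_cup1 (a point): centre of the inner floor of cup 1 of the low holder, 6 mm above the bench
- spatula_a: wooden spatula, 260 mm long: square handle 18 x 18 mm, 180 mm long, then a flat blade 80 x 46 x 10 mm; 75 g, balance point about 146 mm from the handle end. Origin: under the middle of its length, on the underside as it lies (its long axis is 9 mm above along z); x runs from handle end to blade. Lies flat on the mat, blade to the robot's left. May be absent.
- spatula_b: wooden spatula, 260 mm long: square handle 18 x 18 mm, 180 mm long, then a flat blade 80 x 46 x 10 mm; 75 g, balance point about 146 mm from the handle end. Origin: under the middle of its length, on the underside as it lies (its long axis is 9 mm above along z); x runs from handle end to blade. Lies flat on the mat, blade to the robot's right. May be absent.
- brush_a: pastry brush, 180 mm long: square wooden handle 18 x 18 mm, 126 mm long, then a steel collar 22 mm long, 40 mm wide and rigid grey bristles 32 mm long; 60 g. Origin: under the middle of its length, on the underside as it lies (its long axis is 9 mm above along z); x runs from handle end to bristles. Lies flat on the mat, bristles to the robot's left. May be absent.
- brush_b: pastry brush, 180 mm long: square wooden handle 18 x 18 mm, 126 mm long, then a steel collar 22 mm long, 40 mm wide and rigid grey bristles 32 mm long; 60 g. Origin: under the middle of its length, on the underside as it lies (its long axis is 9 mm above along z); x runs from handle end to bristles. Lies flat on the mat, bristles to the robot's right. May be absent.
- spatula_a_foot (a point): centre of the end face of the handle of spatula_a, on its long axis
- spatula_b_foot (a point): centre of the end face of the handle of spatula_b, on its long axis
- brush_a_foot (a point): centre of the end face of the handle of brush_a, on its long axis
- brush_b_foot (a point): centre of the end face of the handle of brush_b, on its long axis
- lid_tall: plain wooden block lid 50 (x) x 114 (y) x 24 (z) mm, 90 g, lying loose over both cups of the tall holder and reaching 2 to 4 mm past the cups' outer walls in x; it can be taken across its 50 mm width. Origin: centre of its underside, z up.
- lid_low: plain wooden block lid 50 (x) x 114 (y) x 24 (z) mm, 90 g, lying loose over both cups of the low holder and reaching 2 to 4 mm past the cups' outer walls in x; it can be taken across its 50 mm width. Origin: centre of its underside, z up.
- tray: the empty white plastic tray, fixed, 300 (x) x 240 (y) x 50 mm high, 6 mm walls, floor top 6 mm above the bench; stands at the left or the right end of the work area (a like tray full of brown ring cakes, up to 61 mm high, stands at the other end). Origin: centre of its underside.
- jar: bystander: glass jar with steel cap, 64 mm across, 85 mm high; origin: centre of its underside
- shaker: bystander: steel sugar can, 54 mm across, 80 mm high; origin: centre of its underside
- ring_small: bystander: steel ring cutter 42 mm across, 30 mm high, standing near the middle of the mat between the tools; origin: centre of its underside
There are look-alikes about, which are no part of the job. What is shaped like the lid_tall but pink is not meant.

How it is judged:
By the outcome, as a careful person would: the job done as asked, in the order asked, and still so for the second after the job is handed in, with the robot touching nothing.
Of spatula_a, spatula_b, brush_a, brush_b only 3 to 4 are there at a start; the rules pass over those that are not, and their reading is None.
At some moment in a run one of spatula_a, spatula_b, brush_a, brush_b may be knocked a few centimetres aside while the robot is not near it.
Once in a run the grip may slacken for a moment while it holds something.
It also fails if it takes over 210 s, if anything falls off the work surface, if the arm or the gripper's body presses on something with over 40 N, if the wrist force passes 120 N, or if a joint passes its speed limit or range.

## Robot

A 6-joint arm with a two-finger parallel gripper is mounted at the origin on the work surface. World frame = base frame: x ahead of the robot, y to its left, z up, the work surface at z = 0. Lengths are in m, angles in rad, forces in N, time in s.
With the tool pointing down it reaches from about 0.35 to 0.775 m from the base axis. Payload 7.3 kg.
Tool frame: the origin (TCP) lies between the finger pads; the fingertips stand 14 mm ahead of it and the grasp point (between the pads) lies 5 mm behind it; z points along the fingers, y is the line along which they close (so a half turn about z gives the same grasp; the last joint's range is limited). The gripper opens to 92 mm and grips with 3 to 60 N. Pads are 19 mm wide; open, the fingers measure 130 mm over their backs; the gripper's body (75 mm by 190 mm) begins 47 mm behind the grasp point.
Start: joints at [-1.373, 0.342, 1.524, -0, 1.275, -0.146], TCP at [0.177, -0.494, 0.241] pointing down, gripper open.
Joint ranges: [-2.53, 2.53], [-0.77, 2.02], [0.04, 2.7], [-1, 4.14], [0.28, 2.66], [-3.11, 3.11]. Speed limits (rad/s): [2.57, 2.57, 3.14, 3.14, 3.14, 3.14].

## Interface

Orientations are given as [roll, pitch, yaw] about the fixed x, y, z axes, in that order (R = Rz(yaw) Ry(pitch) Rx(roll)).
In Python, from cell import robot, eyes gives the robot as it stands. The module is installed in compiled form; this text tells all that it offers.
- The arm moves only by the shell command python3 -m handwheel 'ROWS' [FORCE]. ROWS is JSON, one flat list of numbers, 5 for each row, row after row: the shift along the world's x, y, z in mm, then the turn about the world's z in rad, then the opening, from 0 (shut) to 1 (fully open). In form: [x, y, z, spin, jaw, x, y, z, spin, jaw, ...]. A call has 1 to 8 rows; each row shifts and turns the commanded pose from where the row before left it; what a row does not reach is not made up. A row lasts 1/10 s, in which the tool goes at most 50 mm and 8.59 degrees, less where a joint would pass 70% of its speed; a pose out of reach is approached as far as the arm can. A call with a gripper value outside its range is refused whole. The fingers move at their own pace and stop on an object; FORCE is the grip in N (left out, the last holds). Time passes only in rows, so rows that do not move let the fingers close. It gives the time, the measured TCP pose, the force, the opening and the grip force at its end, in the units of the state.
- robot.observe(): the state, without advancing time (a new reading comes with each control period).
- eyes.read_camera(name): name is "scene" or "top" or "wrist"; returns (picture, depth): 480x640x3 uint8, blue, green, red; 480x640 float32, m along the optical axis (not along the pixel's ray), 0 where there is no reading.
- eyes.calibration(name): a dict with "fx", "fy", "cx", "cy" (pixels), "dist_coeffs" ([k1, k2, p1, p2, k3] as OpenCV has them; the pictures are not rectified), "world_to_cam" (4x4, takes a point from world to camera coordinates). Camera axes: x right, y down, z forward; pixel columns grow to the right and rows downward; lengths in m; the calibration is good to about 2 mm. A picture is of the moment at which its call begins: read the wrist's pose just before it. calibration takes no time and is no camera call; for the wrist camera it gives the pose at the moment of the call.
- robot.hand_in(): hands the job in; it is judged then, once.
The state is a dict: "time": time; "qpos": joint angles; "qvel": joint speeds; "joint_efforts": joint torques, N m; "tool_pos": TCP position; "tool_rot": TCP orientation; "contact_force": force on the tool from outside, world axes, zero at the start; "torque": the same for the moment, N m; "opening": finger opening in m; "grip_force": force on a finger pad.
Only numpy, scipy, OpenCV 4.12 (cv2) and the standard library are available. Lean on these libraries where they do the work, as an engineer would, in place of code of your own. Each camera call takes 0.05 s, during which the arm holds its last target. There are 200 camera calls.

## Working session

There is one attempt and no reset: what is moved stays moved. The work goes in short steps, Python scripts to look and compute and a shell command to move; the robot and the scene stay as the last step left them, time stands still between calls to the robot, and variables do not carry over. Pictures are saved under pics/ and viewed, at most 14 in all, crops included, and the job is handed in when it is done.

```bash
mkdir -p pics; cat > h.py <<'E'
import numpy as np, cv2
from cell import robot, eyes
def shot(n,f=None):
    c=eyes.calibration(n); im,d=eyes.read_camera(n)
    if f: cv2.imwrite(f'pics/{f}.png',im)
    return im,d,c
def km(c): return np.array([[c['fx'],0,c['cx']],[0,c['fy'],c['cy']],[0,0,1.]]),np.array(c['dist_coeffs'],float)
def ray(c,px,z):
    "pixels -> world points on plane z"
    K,D=km(c); px=np.array(px,float).reshape(-1,1,2)
    u=cv2.undistortPoints(px,K,D).reshape(-1,2)
    T=np.linalg.inv(np.array(c['world_to_cam'])); o=T[:3,3]
    r=np.c_[u,np.ones(len(u))]@T[:3,:3].T
    return o+r*((z-o[2])/r[:,2])[:,None]
def cloud(c,d):
    "world xyz for each pixel (HxWx3), nan where no depth"
    K,D=km(c); g=np.stack(np.meshgrid(np.arange(640.),np.arange(480.)),-1).reshape(-1,1,2)
    u=cv2.undistortPoints(g,K,D).reshape(-1,2); z=d.reshape(-1).astype(float); z[z<=0]=np.nan
    T=np.linalg.inv(np.array(c['world_to_cam']))
    return (np.c_[u*z[:,None],z]@T[:3,:3].T+T[:3,3]).reshape(480,640,3)
E
python3 - <<'E'
from h import *
for n in ('scene','top'):
    im,d,c=shot(n,n+'1'); np.savez(f'{n}1.npz',im=im,d=d); 
    T=np.linalg.inv(np.array(c['world_to_cam'])); print(n,T[:3,3].round(3),T[:3,2].round(3),(d>0).mean())
s=robot.observe(); print(s)
E
```

```text
scene [ 1.647 -0.035  0.893] [-0.81   0.039 -0.585] 0.99505859375
top [0.282 0.    1.536] [ 0.161  0.005 -0.987] 0.9960384114583334
{'time': 0.1, 'qpos': array([-1.37301193e+00,  3.42661127e-01,  1.52491463e+00, -3.85306383e-06,
        1.27542108e+00, -1.45988942e-01]), 'qvel': array([ 0.00082905, -0.00079758, -0.00349316,  0.00039482, -0.00120544,
       -0.00016226]), 'joint_efforts': array([ 1.67456783e-03, -4.32005739e+01, -2.44694030e+01,  7.18666962e-02,
        5.26275916e-02, -5.12166002e-05]), 'tool_pos': array([ 0.1769034 , -0.49392851,  0.24011266]), 'tool_rot': array([-3.14020288e+00, -2.00621593e-04,  3.43774326e-01]), 'contact_force': array([ 0.15124973, -0.00354035, -0.05386602]), 'torque': array([0.02059757, 0.069029  , 0.05755959]), 'grip_force': 0.0, 'opening': 0.09188022768208011}
```

View pics/top1.png

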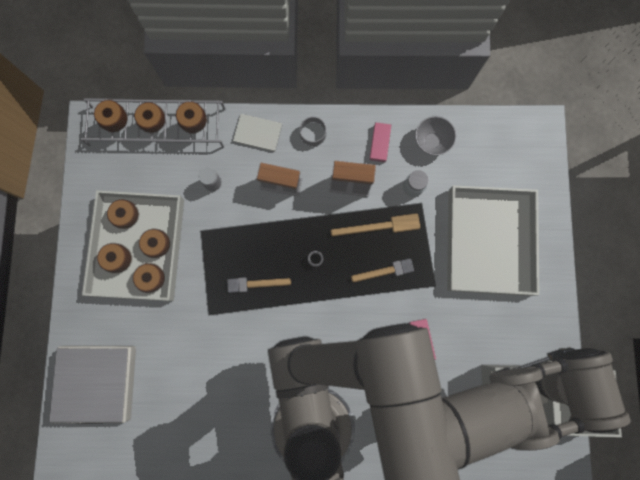

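View pics/scene1.png

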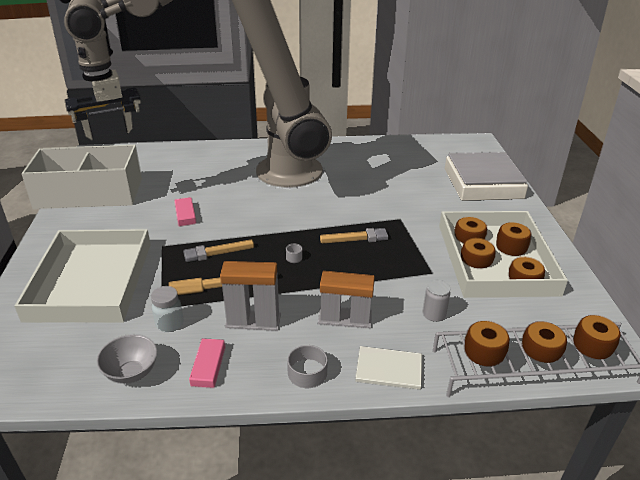

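The top view shows the empty tray at (494,241). The wooden lids are at (353,172), over the tall holder, and (278,176), over the low one. On the mat are a spatula with its blade to the right at (375,227), which is spatula_b, brush_a at (258,284), brush_b at (383,271) and the ring at (316,258). The jar is at (417,182) and the can at (208,180). Possible mix-ups with the lids: pink blocks at (380,142) and (425,338). By colour and place, the brown ones on the holders are the lids.

```bash
cat > m.py <<'E'
from h import *
def rect(pts):  # metric rectangle: centre, size(long,short), long-axis angle
    (cx,cy),(w,h),a=cv2.minAreaRect((np.array(pts)[:,:2]*1000).astype(np.float32))
    if w<h: w,h,a=h,w,a+90
    return np.round([cx,cy,w,h],1),round((a+90)%180-90,1)
def comps(mask,amin=60):
    n,l,s,ct=cv2.connectedComponentsWithStats(mask.astype(np.uint8))
    return [(l==i,ct[i].round(0),s[i,4]) for i in range(1,n) if s[i,4]>=amin]
E
python3 - <<'E'
from m import *
for n in ('top','scene'):
    z=np.load(n+'1.npz'); im,d=z['im'],z['d']; c=eyes.calibration(n); P=cloud(c,d)
    hsv=cv2.cvtColor(im,cv2.COLOR_BGR2HSV); h,s,v=cv2.split(hsv)
    wood=(h>5)&(h<25)&(s>90)&(v>60)
    ws=(P[...,0]>.2)&(P[...,0]<.8)&(abs(P[...,1])<.32)
    print(n)
    for m,ct,a in comps(wood&ws):
        zz=np.nanpercentile(P[m][:,2],90); q=P[m]; 
        t=m&(abs(P[...,2]-zz)<.006)
        px=np.argwhere(t)[:,::-1]; zt=np.nanmedian(P[t][:,2])
        print('wood',ct,a,'z',round(zt*1000,1),rect(ray(c,px,zt)), 'hsv',np.median(hsv[m],0))
    if n=='top':
        br=ws&(P[...,2]>.006)&(P[...,2]<.05)&(s<80)&(P[...,0]<.62)
        for m,ct,a in comps(br,30):
            px=np.argwhere(m)[:,::-1]; print('grey',ct,a,np.nanmedian(P[m][:,2]).round(3),rect(ray(c,px,np.nanmedian(P[m][:,2]))))
        for nm,(x0,x1,y0,y1) in dict(tray=(.2,.75,-.6,-.28),jar=(.5,.75,-.25,-.14),can=(.5,.75,.1,.3)).items():
            m=(P[...,0]>x0)&(P[...,0]<x1)&(P[...,1]>y0)&(P[...,1]<y1)&(P[...,2]>.03)
            if nm=='tray': m&=(P[...,2]<.065)
            if m.sum(): print(nm,m.sum(),np.nanpercentile(P[m][:,2],95).round(3),rect(P[m]))
        for x in (.3,.35,.4,.45,.5): 
            pass
        cr=im[130:320,190:450]; cv2.imwrite('pics/crop.png',cv2.resize(cr,None,fx=3,fy=3,interpolation=cv2.INTER_CUBIC))
E
```

```text
top
wood [354. 172.] 676 z 149.8 (array([ 691.7, -106. ,  108.2,   47.3]), 84.6) hsv [ 12. 116. 127.]
wood [278. 175.] 630 z 109.7 (array([691.6, 100.3, 109.6,  45.9]), 77.6) hsv [ 12. 114. 126.]
wood [384. 225.] 749 z 20.4 (array([ 566.3, -178.6,  255.1,   42.8]), -82.7) hsv [ 17.  97. 152.]
wood [372. 274.] 247 z 22.1 (array([ 427.3, -171. ,  117.7,   16.5]), -76.4) hsv [ 17.  97. 150.]
wood [269. 282.] 245 z 21.9 (array([399.4, 127.8, 117.8,  16.4]), -85.7) hsv [ 17.  97. 149.]
grey [315. 258.] 94 0.028 (array([470.6,  -6. ,  49.1,  42.2]), -38.1)
grey [403. 266.] 283 0.019 (array([ 450.6, -255.5,   57.5,   49.9]), -75.0)
grey [237. 284.] 294 0.019 (array([393.7, 217.7,  64.6,  45.9]), -83.5)
tray 959 0.056 (array([ 471.4, -447.3,  436.1,  319.4]), 2.2)
jar 228 0.152 (array([ 688.9, -151.4,   51.6,   24.9]), -5.8)
can 595 0.114 (array([699.7, 199.8, 199.5,  61.5]), 89.4)
scene
wood [343. 237.] 417 z 20.9 (array([404.9, 130.3, 125.6,  25.8]), -85.6) hsv [ 17. 134. 151.]
wood [229. 247.] 440 z 21.3 (array([ 433.1, -168.9,  124.4,   23.6]), -75.9) hsv [ 17. 134. 145.]
wood [231. 277.] 1870 z 149.1 (array([ 699.2, -105.2,  113.8,   56.9]), 84.1) hsv [ 14. 170. 159.]
wood [347. 284.] 1187 z 109.0 (array([698.7, 102.2, 112.7,  55.9]), 78.1) hsv [ 14. 172. 156.]
```

View pics/crop.png

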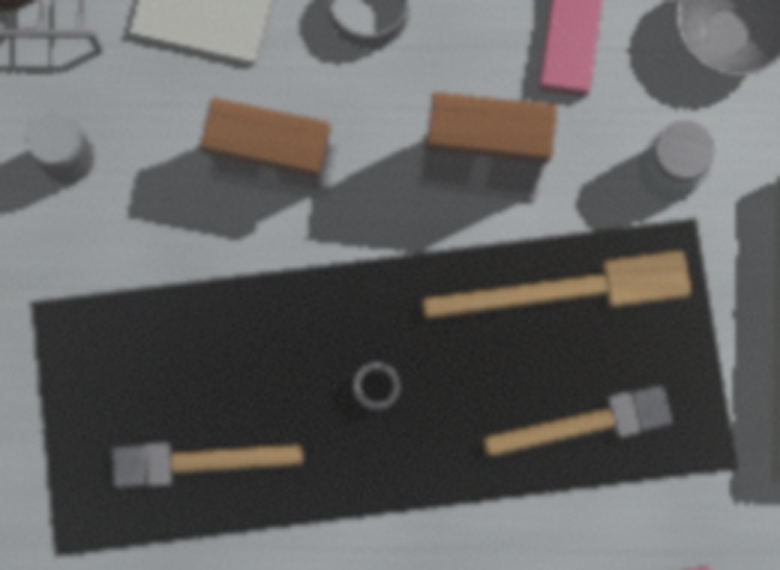

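The crop shows both lids brown: low at crop (265,135), tall at (490,125). The pink block at (570,40) is the look-alike. One spatula and two brushes lie on the mat.

```bash
python3 -m handwheel '[40,30,0,0.09,1,40,30,0,0.09,1,40,30,0,0.09,1,40,30,0,0.09,1,40,30,0,0.09,1,40,30,0,0.09,1,40,30,0,0.09,1,40,30,0,0.09,1]' 30; python3 -m handwheel '[40,30,0,0.09,1,40,30,0,0.09,1,40,30,0,0.09,1,40,30,0,0.09,1,40,30,0,0.09,1]'
python3 - <<'E'
from m import *
z=np.load('top1.npz'); c=eyes.calibration('top'); P=cloud(c,z['d'])
print('tray',ray(c,[(453,187),(538,189),(538,295),(450,293)],.05)[:,:2].round(3))
for nm,(u,v) in dict(jar=(417,181),can=(208,180),bowl=(435,136)).items(): print(nm,P[v-2:v+3,u-2:u+3].reshape(-1,3).mean(0).round(3))
s=robot.observe(); print(s['tool_pos'].round(4),s['tool_rot'].round(3))
E
```

```text
time: 0.9
tool_pos: [0.4982, -0.2526, 0.2405]
tool_rot: [-3.141, 0.0, 1.068]
contact_force: [1.4, -0.8, 0.8]
opening: 0.0918
grip_force: 0.0
time: 1.4
tool_pos: [0.6982, -0.1027, 0.2402]
tool_rot: [-3.141, -0.0, 1.518]
contact_force: [1.0, -1.4, 0.9]
opening: 0.0916
grip_force: 0.0
tray [[ 0.677 -0.399]
 [ 0.672 -0.64 ]
 [ 0.371 -0.622]
 [ 0.373 -0.381]]
jar [ 0.684 -0.29   0.085]
can [0.683 0.301 0.079]
bowl [ 0.846 -0.362  0.005]
[ 0.6982 -0.1027  0.2402] [-3.141 -0.     1.518]
```

```bash
python3 -m handwheel '[-6,-3,-30,-0.042,1,0,0,-30,0,1,0,0,-25,0,1,0,0,-13,0,1,0,0,0,0,1,0,0,0,0,0.3,0,0,0,0,0.3,0,0,0,0,0.3]' 30; python3 -m handwheel '[0,0,0,0,0.3,0,0,0,0,0.3,0,0,0,0,0.3,0,0,0,0,0.3]'
```

```text
time: 2.2
tool_pos: [0.6916, -0.1075, 0.1444]
tool_rot: [3.139, 0.0, 1.472]
contact_force: [0.6, -0.3, -0.6]
opening: 0.0723
grip_force: 0.0
time: 2.6
tool_pos: [0.6913, -0.1074, 0.1432]
tool_rot: [3.14, 0.0, 1.472]
contact_force: [0.5, -0.4, 1.2]
opening: 0.0501
grip_force: 30.0
```

```bash
python3 -m handwheel '[0,0,20,0,0.3,0,0,40,0,0.3,0,0,40,0,0.3,-16,-46,0,0.007,0.3,-16,-46,0,0.007,0.3,-16,-46,0,0.007,0.3,-16,-46,0,0.007,0.3,-16,-46,0,0.007,0.3]'; python3 -m handwheel '[-16,-46,0,0.007,0.3,-16,-46,0,0.007,0.3,-19,-46,0,0.007,0.3,0,0,-40,0,0.3,0,0,-40,0,0.3,0,0,-40,0,0.3,0,0,-40,0,0.3,0,0,-20,0,0.3]'
python3 -m handwheel '[0,0,-15,0,0.3,0,0,-10,0,0.3,0,0,-5,0,0.3,0,0,0,0,0.3]'
```

```text
time: 3.4
tool_pos: [0.6099, -0.3388, 0.2424]
tool_rot: [-3.141, -0.0, 1.507]
contact_force: [0.1, 0.4, -0.9]
opening: 0.0499
grip_force: 30.0
time: 4.2
tool_pos: [0.5581, -0.4735, 0.0576]
tool_rot: [-3.136, -0.005, 1.528]
contact_force: [-0.8, -0.1, -1.7]
opening: 0.0499
grip_force: 30.0
time: 4.6
tool_pos: [0.5601, -0.4754, 0.033]
tool_rot: [3.141, 0.0, 1.528]
contact_force: [0.2, 0.3, -1.2]
opening: 0.05
grip_force: 30.0
```

```bash
python3 -m handwheel '[0,0,-6,0,0.3,0,0,-2,0,0.3,0,0,0,0,0.3,0,0,0,0,0.7,0,0,0,0,0.7,0,0,0,0,0.7,0,0,30,0,0.7,0,0,45,0,0.7]'; python3 -m handwheel '[0,0,45,0,1,0,0,45,0,1,0,0,45,0,1,11,48,0,-0.015,1,11,48,0,-0.015,1,11,48,0,-0.015,1,11,48,0,-0.015,1,11,48,0,-0.015,1]';python3 -m handwheel '[11,48,0,-0.015,1,11,48,0,-0.015,1,11,48,0,-0.015,1,11,48,0,-0.015,1,11,48,0,-0.015,1,11,48,0,-0.015,1,11,48,0,-0.009,1,0,0,0,0,1]'
```

```text
time: 5.4
tool_pos: [0.5586, -0.4739, 0.097]
tool_rot: [-3.137, -0.005, 1.528]
contact_force: [0.3, -1.0, 1.6]
opening: 0.0642
grip_force: 0.0
time: 6.2
tool_pos: [0.6151, -0.2334, 0.2352]
tool_rot: [3.141, 0.0, 1.452]
contact_force: [1.3, -0.7, 0.2]
opening: 0.0917
grip_force: 0.0
time: 7.0
tool_pos: [0.6921, 0.1077, 0.2345]
tool_rot: [3.142, -0.002, 1.361]
contact_force: [-0.7, 0.3, -0.7]
opening: 0.0922
grip_force: 0.0
```

```bash
python3 -m handwheel '[0,-7,-40,-0.006,1,0,0,-40,0,1,0,0,-30,0,1,0,0,-15,0,1,0,0,-6,0,1,0,0,0,0,1,0,0,0,0,0.3,0,0,0,0,0.3]' 30; python3 -m handwheel '[0,0,0,0,0.3,0,0,0,0,0.3,0,0,0,0,0.3,0,0,0,0,0.3,0,0,0,0,0.3]'
```

```text
time: 7.8
tool_pos: [0.693, 0.0937, 0.1057]
tool_rot: [3.138, -0.001, 1.348]
contact_force: [-0.7, -0.1, -0.3]
opening: 0.0802
grip_force: 0.0
time: 8.3
tool_pos: [0.692, 0.0937, 0.1039]
tool_rot: [3.141, -0.0, 1.348]
contact_force: [-0.4, 0.2, 0.1]
opening: 0.05
grip_force: 29.9
```

```bash
python3 -m handwheel '[0,0,20,0,0.3,0,0,40,0,0.3,0,0,40,0,0.3,0,0,30,0,0.3,-18,-44,0,0.014,0.3,-18,-44,0,0.014,0.3,-18,-44,0,0.014,0.3,-18,-44,0,0.014,0.3]'; python3 -m handwheel '[-18,-44,0,0.014,0.3,-18,-44,0,0.014,0.3,-18,-44,0,0.014,0.3,-18,-44,0,0.014,0.3,-18,-45,0,0.014,0.3,-18,-45,0,0.014,0.3,-18,-45,0,0.014,0.3,-18,-45,0,0.014,0.3]'
python3 -m handwheel '[-16,-47,0,0.011,0.3,0,0,-40,0,0.3,0,0,-40,0,0.3,0,0,-40,0,0.3,0,0,-40,0,0.3,0,0,-20,0,0.3,0,0,-10,0,0.3,0,0,0,0,0.3]'
```

```text
time: 9.1
tool_pos: [0.6189, -0.0836, 0.2336]
tool_rot: [-3.141, 0.0, 1.405]
contact_force: [-0.0, -0.3, 0.2]
opening: 0.0496
grip_force: 29.9
time: 9.9
tool_pos: [0.4749, -0.4399, 0.2336]
tool_rot: [-3.142, -0.0, 1.516]
contact_force: [0.2, 0.3, -1.2]
opening: 0.0496
grip_force: 29.9
time: 10.7
tool_pos: [0.4596, -0.4848, 0.0424]
tool_rot: [-3.14, -0.002, 1.527]
contact_force: [0.3, -0.5, -0.8]
opening: 0.0497
grip_force: 29.9
```

```bash
python3 -m handwheel '[0,0,-10,0,0.3,0,0,-5,0,0.3,0,0,-2,0,0.3,0,0,0,0,0.3,0,0,0,0,0.7,0,0,0,0,0.7,0,0,0,0,0.7,0,0,30,0,0.7]'; python3 -m handwheel '[0,0,45,0,1,0,0,45,0,1,0,0,45,0,1,0,0,45,0,1,0,0,0,0,1]'
python3 - <<'E'
from m import *
im,d,c=shot('top','top2'); P=cloud(c,d); np.savez('top2.npz',im=im,d=d)
h,s,v=cv2.split(cv2.cvtColor(im,cv2.COLOR_BGR2HSV))
wood=(h>5)&(h<25)&(s>80)&(v>60); ws=(P[...,0]>.2)&(P[...,0]<.8)&(P[...,1]>-.65)&(P[...,1]<.3)
for m,ct,a in comps(wood&ws):
    zt=np.nanmedian(P[m][:,2]); print('wood',ct,a,round(zt*1e3,1),rect(ray(c,np.argwhere(m)[:,::-1],zt)))
for nm,y0,y1,zr in(('tall',-.2,0,.125),('low',.02,.18,.085)):
    m=(P[...,0]>.62)&(P[...,0]<.76)&(P[...,1]>y0)&(P[...,1]<y1)&(abs(P[...,2]-zr)<.006)
    print(nm,m.sum(),rect(ray(c,np.argwhere(m)[:,::-1],zr)),np.argwhere(m).mean(0)[::-1])
cr=im[140:300,190:450]; cv2.imwrite('pics/crop2.png',cv2.resize(cr,None,fx=3,fy=3,interpolation=cv2.INTER_CUBIC))
E
```

```text
time: 11.5
tool_pos: [0.4583, -0.4832, 0.0531]
tool_rot: [-3.136, -0.006, 1.527]
contact_force: [-0.3, -1.2, -0.4]
opening: 0.0642
grip_force: 0.0
time: 12.0
tool_pos: [0.4617, -0.4875, 0.2453]
tool_rot: [3.132, 0.011, 1.527]
contact_force: [0.1, -0.4, 0.6]
opening: 0.0912
grip_force: 0.0
wood [383. 225.] 842 18.3 (array([ 565.5, -177.9,  259.3,   46.2]), -82.2)
wood [478. 229.] 630 30.2 (array([ 557.3, -471.8,  108.1,   47.7]), 87.4)
wood [471. 263.] 322 30.4 (array([ 458.2, -453.6,   67.6,   47.5]), 87.2)
wood [269. 283.] 297 19.8 (array([399.3, 127.9, 123.4,  20.9]), -85.8)
tall 167 (array([ 693.4, -106.1,  110.8,   47.5]), 82.0) [352.46107784 173.17365269]
low 145 (array([695.4,  99.3, 107. ,  44.6]), 79.9) [279.19310345 176.28965517]
```

View pics/top2.png

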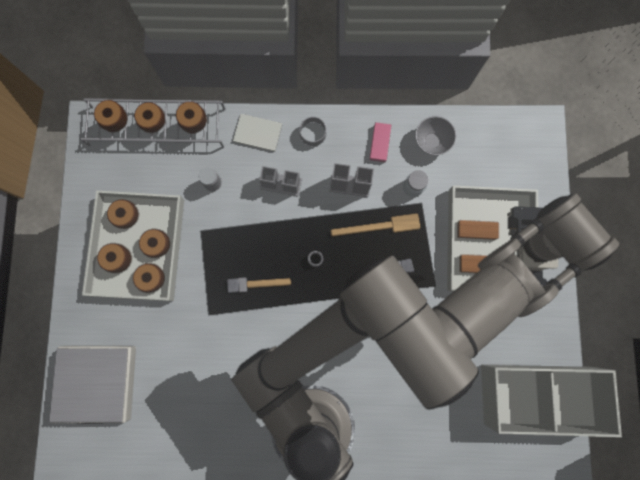

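View pics/crop2.png

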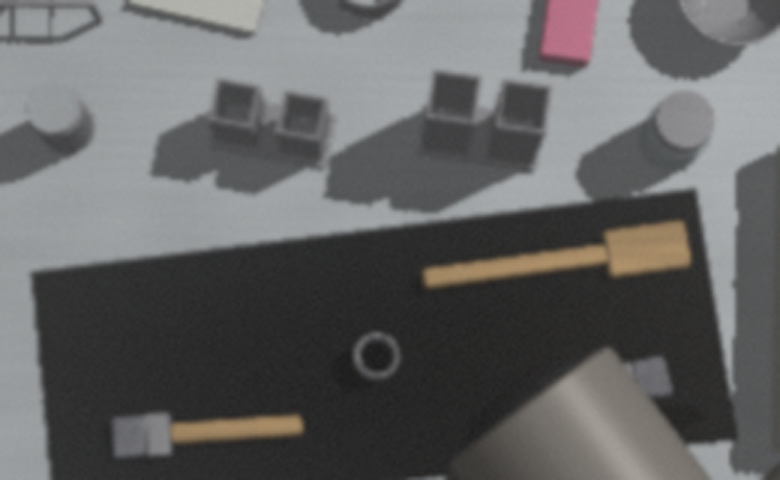

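Both lids are in the tray at (478,229) and (471,263). The cups are now open: low at about (269,178) and (290,182), tall at about (342,173) and (365,176). I'll do brush_b first, checking the grasp with the wrist camera.

```bash
python3 -m handwheel '[-2,43,-18,0.056,1,-2,43,-18,0.056,1,-2,43,-18,0.056,1,-2,43,-18,0.056,1,0,42,-18,0.057,1,0,0,0,0,1,0,0,0,0,1]' 5
cat > w.py <<'E'
from m import *
import sys
def wrist(f):
    s=robot.observe(); im,d,c=shot('wrist',f); P=cloud(c,d); return s,im,d,c,P
def tools(im,P,c):
    h,s,v=cv2.split(cv2.cvtColor(im,cv2.COLOR_BGR2HSV))
    m=(P[...,2]>.0105)&(P[...,2]<.035)&(P[...,0]>.3)&(P[...,0]<.65)
    for k,ct,a in comps(m,300):
        q=P[k]; q=q[~np.isnan(q).any(1)]; print(ct,a,'z',np.percentile(q[:,2],[5,50,95]).round(3),rect(q))
E
python3 - <<'E'
from w import *
s,im,d,c,P=wrist('w1'); print(s['tool_pos'].round(4),s['tool_rot'].round(3)); tools(im,P,c)
E
```

```text
time: 12.75
tool_pos: [0.4517, -0.2704, 0.146]
tool_rot: [-3.14, -0.001, 1.809]
contact_force: [-0.3, -2.0, 0.7]
opening: 0.0918
grip_force: 0.0
[ 0.4517 -0.2704  0.146 ] [-3.140e+00 -1.000e-03  1.809e+00]
[320. 143.] 9597 z [0.016 0.019 0.021] (array([ 437.2, -207.5,  150.7,   39.2]), -77.7)
[520. 171.] 12531 z [0.013 0.016 0.02 ] (array([ 567.1, -199.2,  202.6,   46.1]), -81.2)
[257. 378.] 2720 z [0.012 0.022 0.034] (array([ 445.9, -384.8,  128. ,    3.4]), -2.7)
```

View pics/w1.png

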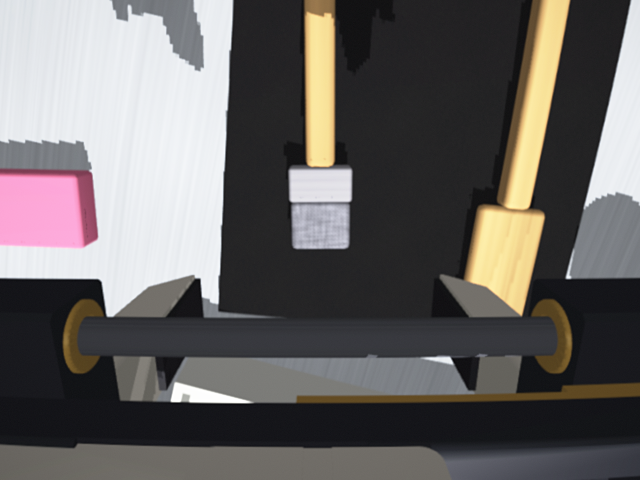

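The wrist view shows brush_b's bristles at (320,225), centred between the fingers, with the spatula blade clear to the right.

```bash
python3 -m handwheel '[0,0,-40,0,1,0,0,-40,0,1,0,0,-25,0,1,0,0,-12,0,1,0,0,-7,0,1,0,0,-2,0,1,0,0,0,0,0.3,0,0,0,0,0.3]' 4;python3 -m handwheel '[0,0,0,0,0.3,0,0,0,0,0.3,0,0,0,0,0.3,0,0,0,0,0.3,0,0,0,0,0.3,0,0,0,0,0.3]'
```

```text
time: 13.6
tool_pos: [0.4526, -0.2719, 0.0218]
tool_rot: [3.14, 0.002, 1.808]
contact_force: [-0.3, 0.4, 0.4]
opening: 0.0804
grip_force: 0.0
time: 14.2
tool_pos: [0.452, -0.2713, 0.0208]
tool_rot: [3.141, 0.0, 1.808]
contact_force: [0.2, -0.2, 1.2]
opening: 0.0381
grip_force: 4.0
```

```bash
python3 -m handwheel '[0,2,21,0,0.3,-1,4,21,0,0.3,-2,7,20,0,0.3,-2,9,20,0,0.3,0,0,0,0,0.3]' 3
python3 - <<'E'
from w import *
im,d,c=shot('scene','s2'); cv2.imwrite('pics/s2c.png',cv2.resize(im[130:330,60:400],None,fx=2.2,fy=2.2))
E
```

```text
time: 14.7
tool_pos: [0.4479, -0.2493, 0.1049]
tool_rot: [3.139, 0.003, 1.809]
contact_force: [0.4, -1.2, 0.4]
opening: 0.038
grip_force: 3.0
```

View pics/s2c.png

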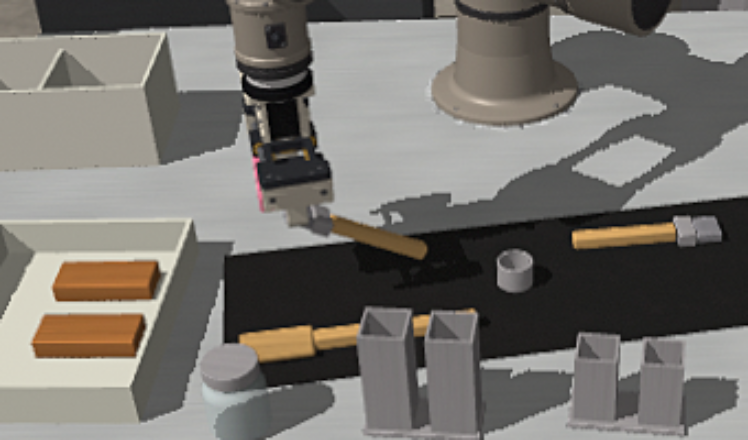

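The scene crop shows the brush pivoting in the pads: the handle end at about (420,250) is still low and the bristle end is up in the gripper. I'll go on lifting.

```bash
python3 -m handwheel '[-3,13,17,0,0.3,-3,14,17,0,0.3,-4,16,13,0,0.3,-4,17,13,0,0.3,-4,19,9,0,0.3,-4,19,8,0,0.3,0,0,20,0,0.3,0,0,30,0,0.3]' 3; python3 -m handwheel '[0,0,40,0,0.3,0,0,30,0,0.3,0,0,0,0,0.3,0,0,0,0,0.3,0,0,0,0,0.3]'
cat > hang.py <<'E'
from w import *
def hang(n='scene'):
    "points of the held tool, from scene depth, below the TCP"
    im,d,c=shot(n); P=cloud(c,d); s=robot.observe(); t=s['tool_pos']
    h,sa,v=cv2.split(cv2.cvtColor(im,cv2.COLOR_BGR2HSV)); 
    r=np.hypot(P[...,0]-t[0],P[...,1]-t[1])
    m=(r<.2)&(P[...,2]<t[2]+.01)&(P[...,2]>t[2]-.3)&(P[...,2]>.03)&(h>8)&(h<25)&(sa>90)
    cs=sorted(comps(m,40),key=lambda k:-k[2])[:1]; print('tcp',t.round(4),'yaw',s['tool_rot'][2].round(3),s['opening'].round(4))
    for k,ct,a in cs:
        q=P[k]; q=q[np.argsort(q[:,2])]; n5=max(5,len(q)//10)
        lo=np.median(q[:n5],0); hi=np.median(q[-n5:],0); ax=hi-lo; ax/=np.linalg.norm(ax)
        print(ct,a,'low',lo.round(4),'high',hi.round(4),'minz',q[:3,2].mean().round(4),'tilt deg',np.degrees(np.arccos(ax[2])).round(1),ax.round(2))
    return im,ct if cs else None
E
python3 - <<'E'
from hang import *
im,ct=hang(); x,y=(int(k) for k in ct); cv2.imwrite('pics/h1.png',cv2.resize(im[max(0,y-110):y+60,x-100:x+100],None,fx=2.5,fy=2.5))
E
```

```text
time: 15.55
tool_pos: [0.4239, -0.1505, 0.2281]
tool_rot: [-3.138, -0.003, 1.808]
contact_force: [0.6, -1.4, 0.2]
opening: 0.0378
grip_force: 3.0
time: 16.05
tool_pos: [0.4244, -0.1511, 0.2978]
tool_rot: [-3.139, -0.002, 1.808]
contact_force: [0.7, -0.3, -1.3]
opening: 0.0381
grip_force: 3.0Traceback (most recent call last):
  File "<stdin>", line 2, in <module>
  File "hang.py", line 8, in hang
    cs=sorted(comps(m,40),key=lambda k:-k[2])[:1]; print('tcp',t.round(4),'yaw',s['tool_rot'][2].round(3),s['opening'].round(4))
                                                                                                          ^^^^^^^^^^^^^^^^^^
AttributeError: 'float' object has no attribute 'round'
```

```bash
sed -i "s/s\['opening'\].round(4)/s['opening']/" hang.py
python3 - <<'E'
from hang import *
im,ct=hang(); x,y=(int(k) for k in ct); cv2.imwrite('pics/h1.png',cv2.resize(im[max(0,y-110):y+60,x-100:x+100],None,fx=2.5,fy=2.5))
E
```

```text
tcp [ 0.4245 -0.1511  0.2981] yaw 1.808 0.03804358352938856
[255. 180.] 297 low [ 0.4122 -0.0627  0.1602] high [ 0.4235 -0.1203  0.2473] minz 0.1531 tilt deg 34.0 [ 0.11 -0.55  0.83]
```

View pics/h1.png

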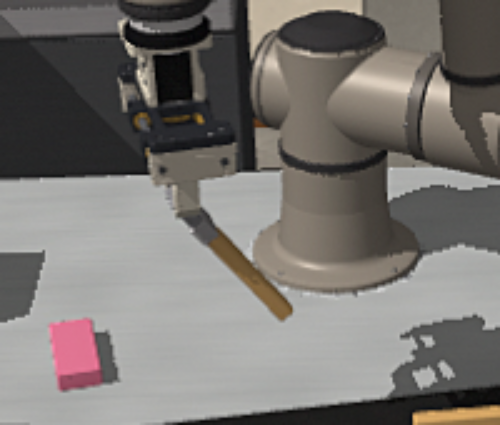

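The brush hangs tilted at 34°, with its foot toward +y. Starting fast toward +y and stopping gently should swing it down.

```bash
python3 -m handwheel '[-11,49,0,0,0.3,-11,48,0,0,0.3,-9,40,0,0,0.3,-7,30,0,0,0.3,-5,21,0,0,0.3,-4,15,0,0,0.3,-2,10,0,0,0.3,-1,5,0,0,0.3]' 3
python3 - <<'E'
from hang import *
hang()
E
```

```text
time: 16.95
tool_pos: [0.3747, 0.0671, 0.2992]
tool_rot: [-3.141, -0.0, 1.809]
contact_force: [-0.3, -0.1, -1.3]
opening: 0.0379
grip_force: 3.0
tcp [0.3748 0.0672 0.2993] yaw 1.808 0.03766118165476943
[326. 175.] 292 low [0.3753 0.0952 0.1355] high [0.3807 0.0728 0.239 ] minz 0.1293 tilt deg 12.5 [ 0.05 -0.21  0.98]
```

```bash
python3 -m handwheel '[20,-6,10,-0.06,0.3,40,-6,10,-0.06,0.3,45,-6,0,-0.06,0.3,45,-6,0,-0.06,0.3,45,-6,0,-0.06,0.3,45,-6,0,-0.06,0.3,40,-6,0,-0.06,0.3,25,-5,0,-0.04,0.3]' 3;python3 -m handwheel '[10,0,0,0,0.3,0,0,0,0,0.3,0,0,0,0,0.3]'
python3 - <<'E'
from hang import *
hang(); s,im,d,c,P=wrist('w2'); np.savez('w2.npz',d=d)
m=(P[...,0]>.63)&(P[...,0]<.75)&(P[...,1]>.02)&(P[...,1]<.18)&(abs(P[...,2]-.085)<.004)
print(m.sum(),rect(P[m]))
for k,ct,a in comps(m,100): print(ct,a,rect(P[k]),P[k].mean(0).round(4))
E
```

```text
time: 17.8
tool_pos: [0.6824, 0.0177, 0.3176]
tool_rot: [-3.14, 0.001, 1.344]
contact_force: [0.1, 0.2, -0.7]
opening: 0.0381
grip_force: 3.0
time: 18.1
tool_pos: [0.6898, 0.0188, 0.3189]
tool_rot: [-3.14, 0.0, 1.347]
contact_force: [-0.3, 0.6, -0.3]
opening: 0.0379
grip_force: 3.0
tcp [0.6896 0.019  0.3195] yaw 1.347 0.03800099360298
[317. 246.] 482 low [0.7051 0.0465 0.1531] high [0.7    0.0292 0.2583] minz 0.1454 tilt deg 9.7 [-0.05 -0.16  0.99]
1327 (array([694.4, 103.5, 107. ,  41.7]), 80.0)
[301.  63.] 746 (array([700. , 135.5,  42. ,  41.7]), 80.0) [0.7001 0.1359 0.0837]
[304. 138.] 581 (array([688.8,  71.7,  42.5,  41.4]), 80.0) [0.6879 0.0749 0.0837]
```

View pics/w2.png

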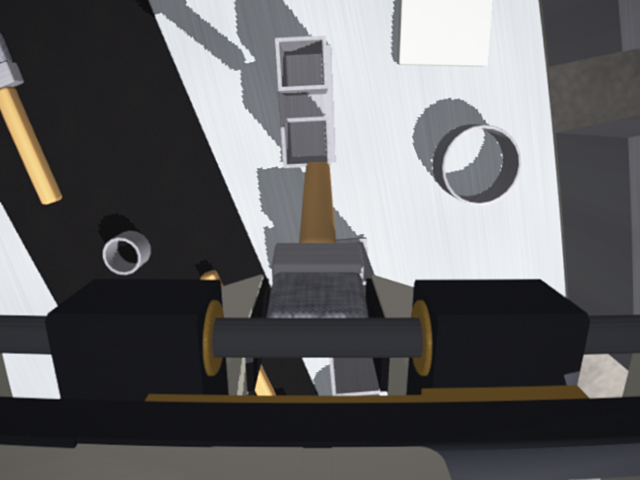

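The wrist view shows the two low cups' rims at (301,63) and (304,138). The brush hangs ahead of the fingers with its foot at about (317,165). Cup centres are (700,135.5) and (689,71.5).

```bash
python3 -m handwheel '[8,45,0,0,0.3,3,22,0,0,0.3,1,12,0,0,0.3,0,8,0,0,0.3,0,4,0,0,0.3,0,0,0,0,0.3,0,0,0,0,0.3]' 3
python3 - <<'E'
from hang import *
hang()
E
```

```text
time: 18.9
tool_pos: [0.702, 0.1095, 0.3199]
tool_rot: [3.141, 0.0, 1.347]
contact_force: [0.3, -0.7, -0.6]
opening: 0.038
grip_force: 3.0
tcp [0.7021 0.1095 0.3198] yaw 1.347 0.037691133342294916
[352. 249.] 424 low [0.7103 0.1086 0.149 ] high [0.7097 0.106  0.2547] minz 0.1409 tilt deg 1.5 [-0.01 -0.02  1.  ]
```

```bash
python3 -m handwheel '[0,0,0,0,0.3,0,6,0,0,0.3,-1,10,0,0,0.3,-1,6,0,0,0.3,0,4,0,0,0.3,0,0,0,0,0.3,0,0,0,0,0.3]' 15
python3 - <<'E'
from hang import *
hang()
E
python3 -m handwheel '[0,0,-30,0,0.3,0,0,-30,0,0.3,0,0,-25,0,0.3,0,0,-20,0,0.3,0,0,-15,0,0.3,0,0,-8,0,0.3,0,0,0,0,0.3]'
```

```text
time: 19.65
tool_pos: [0.7, 0.1367, 0.3197]
tool_rot: [3.141, 0.0, 1.348]
contact_force: [-0.3, 0.1, -0.6]
opening: 0.0381
grip_force: 15.0
tcp [0.7001 0.1364 0.3197] yaw 1.348 0.037684966635404896
[365. 247.] 433 low [0.7083 0.1374 0.1497] high [0.7078 0.134  0.2559] minz 0.1416 tilt deg 1.9 [-0.01 -0.03  1.  ]
time: 20.4
tool_pos: [0.6996, 0.1362, 0.1905]
tool_rot: [-3.14, 0.001, 1.347]
contact_force: [0.6, 0.2, -0.0]
opening: 0.0381
grip_force: 15.0
```

```bash
python3 -m handwheel '[0,0,-3,0,0.3,0,0,-2,0,0.3,0,0,0,0,0.3]' 5; python3 -m handwheel '[0,0,0,0,0.6,0,0,0,0,0.7,0,0,0,0,0.8,0,0,0,0,1,0,0,0,0,1,0,0,0,0,1]'; python3 -m handwheel '[0,0,10,0,1,0,0,20,0,1,0,0,40,0,1,0,0,40,0,1,0,-30,20,0,1,0,-45,0,0,1,0,0,0,0,1]'
python3 - <<'E'
from w import *
im,d,c=shot('scene'); P=cloud(c,d); h,s,v=cv2.split(cv2.cvtColor(im,cv2.COLOR_BGR2HSV))
m=(P[...,0]>.62)&(P[...,0]<.76)&(P[...,1]>.03)&(P[...,1]<.2)&(P[...,2]>.09)&(P[...,2]<.3)
for k,ct,a in comps(m,40): 
    q=P[k]; q=q[np.argsort(q[:,2])]; n=max(5,len(q)//10); print(ct,a,'low',np.median(q[:n],0).round(4),'hi',np.median(q[-n:],0).round(4))
E
```

```text
time: 20.7
tool_pos: [0.7002, 0.1365, 0.1872]
tool_rot: [3.141, -0.0, 1.348]
contact_force: [0.7, 0.4, -0.5]
opening: 0.0378
grip_force: 5.0
time: 21.3
tool_pos: [0.7, 0.1365, 0.1868]
tool_rot: [3.141, 0.0, 1.348]
contact_force: [0.1, 0.5, -0.4]
opening: 0.0813
grip_force: 0.0
time: 22.0
tool_pos: [0.7004, 0.056, 0.3187]
tool_rot: [3.138, 0.002, 1.342]
contact_force: [0.2, -0.6, -0.4]
opening: 0.0915
grip_force: 0.0
[367. 270.] 348 low [0.7098 0.1384 0.0967] hi [0.7081 0.1425 0.1873]
```

brush_b now stands in cup (700,136), with its top at about 187 mm. Next is brush_a.

```bash
python3 -m handwheel '[-40,11,0,0.038,1,-40,11,0,0.038,1,-40,11,0,0.038,1,-40,11,0,0.038,1,-40,11,-30,0.038,1,-40,11,-40,0.038,1,-40,11,-40,0.038,1,-28,7,-40,0.038,1]' 4;python3 -m handwheel '[0,0,0,0,1,0,0,0,0,1]'
python3 - <<'E'
from w import *
s,im,d,c,P=wrist('w3'); print(s['tool_pos'].round(4),s['tool_rot'].round(3)); tools(im,P,c)
E
```

```text
time: 22.85
tool_pos: [0.4018, 0.1436, 0.178]
tool_rot: [3.139, -0.001, 1.654]
contact_force: [0.7, -0.2, -0.6]
opening: 0.0916
grip_force: 0.0
time: 23.05
tool_pos: [0.4032, 0.1431, 0.1782]
tool_rot: [-3.141, -0.0, 1.653]
contact_force: [0.2, -0.8, 1.4]
opening: 0.0918
grip_force: 0.0
[0.4032 0.1431 0.1782] [-3.141 -0.     1.653]
[311. 163.] 8479 z [0.016 0.019 0.021] (array([395.3, 160.1, 178.4,  39.6]), -85.2)
[382. 383.] 811 z [0.012 0.023 0.032] (array([463.8,  11.1,  40.3,  16.5]), 18.8)
```

```bash
python3 -m handwheel '[-7,46,0,0,1,-7,46,-20,0,1,0,1,-45,0,1,0,0,-45,0,1,0,0,-25,0,1,0,0,-14,0,1,0,0,-6,0,1,0,0,-2,0,1]' 4;python3 -m handwheel '[0,0,0,0,0.3,0,0,0,0,0.3,0,0,0,0,0.3,0,0,0,0,0.3,0,0,0,0,0.3,0,0,0,0,0.3,0,0,0,0,0.3,0,0,0,0,0.3]'
```

```text
time: 23.9
tool_pos: [0.3915, 0.2353, 0.0216]
tool_rot: [3.139, -0.001, 1.651]
contact_force: [0.3, -0.5, -0.1]
opening: 0.092
grip_force: 0.0
time: 24.7
tool_pos: [0.3897, 0.2348, 0.0213]
tool_rot: [3.141, -0.0, 1.652]
contact_force: [-0.5, -0.6, 0.8]
opening: 0.0381
grip_force: 4.0
```

```bash
python3 -m handwheel '[0,-2,21,0,0.3,1,-4,21,0,0.3,1,-7,20,0,0.3,1,-9,20,0,0.3,1,-9,17,0,0.3,1,-9,17,0,0.3,0,-8,20,0,0.3,0,-5,25,0,0.3]' 3; python3 -m handwheel '[0,0,35,0,0.3,0,0,35,0,0.3,0,0,30,0,0.3,0,0,20,0,0.3,0,0,0,0,0.3,0,0,0,0,0.3]'
python3 - <<'E'
from hang import *
hang()
E
python3 -m handwheel '[4,-49,0,0,0.3,4,-48,0,0,0.3,3,-40,0,0,0.3,2,-30,0,0,0.3,2,-21,0,0,0.3,1,-15,0,0,0.3,0,-10,0,0,0.3,0,-5,0,0,0.3]'
python3 - <<'E'
from hang import *
hang()
E
```

```text
time: 25.5
tool_pos: [0.3939, 0.181, 0.1825]
tool_rot: [-3.14, 0.0, 1.651]
contact_force: [-0.5, 1.3, -1.2]
opening: 0.0381
grip_force: 3.0
time: 26.1
tool_pos: [0.3943, 0.1817, 0.3016]
tool_rot: [-3.141, 0.0, 1.652]
contact_force: [0.2, -0.1, -1.9]
opening: 0.0376
grip_force: 3.0
tcp [0.394  0.1816 0.301 ] yaw 1.652 0.03763829146683763
[352. 176.] 362 low [0.4061 0.1244 0.147 ] high [0.4015 0.1616 0.247 ] minz 0.1402 tilt deg 20.6 [-0.04  0.35  0.94]
time: 26.95
tool_pos: [0.4102, -0.0367, 0.3012]
tool_rot: [-3.14, -0.001, 1.651]
contact_force: [-0.4, 0.5, -0.7]
opening: 0.0381
grip_force: 3.0
tcp [ 0.4103 -0.0369  0.3015] yaw 1.651 0.03784767540019349
[278. 185.] 334 low [ 0.4186 -0.0364  0.1347] high [ 0.4173 -0.0355  0.2407] minz 0.1281 tilt deg 0.8 [-0.01  0.01  1.  ]
```

```bash
python3 -m handwheel '[0,0,5,0,0.3,20,8,10,-0.03,0.3,40,16,3,-0.04,0.3,45,17,0,-0.04,0.3,45,17,0,-0.04,0.3,45,17,0,-0.04,0.3,40,16,0,-0.04,0.3,28,11,0,-0.025,0.3]' 15;python3 -m handwheel '[16,6,0,0,0.3,0,0,0,0,0.3,0,0,0,0,0.3]'
python3 - <<'E'
from hang import *
hang()
E
```

```text
time: 27.8
tool_pos: [0.6753, 0.0684, 0.3194]
tool_rot: [-3.141, -0.0, 1.398]
contact_force: [-0.0, 0.1, -0.7]
opening: 0.0376
grip_force: 15.0
time: 28.1
tool_pos: [0.6892, 0.0726, 0.3198]
tool_rot: [-3.14, 0.0, 1.398]
contact_force: [-0.2, -0.2, 0.2]
opening: 0.0382
grip_force: 15.0
tcp [0.6889 0.0721 0.3204] yaw 1.397 0.03758038074075395
[334. 245.] 412 low [0.6968 0.0696 0.151 ] high [0.6985 0.073  0.256 ] minz 0.1436 tilt deg 2.0 [0.02 0.03 1.  ]
```

```bash
python3 -m handwheel '[0,0,-30,0,0.3,0,0,-30,0,0.3,0,0,-25,0,0.3,0,0,-20,0,0.3,0,0,-15,0,0.3,0,0,-8,0,0.3,0,0,-4,0,0.3,0,0,-3,0,0.3]' 15; python3 -m handwheel '[0,0,0,0,0.3,0,0,0,0,0.6,0,0,0,0,0.7,0,0,0,0,0.8,0,0,0,0,1,0,0,0,0,1,0,0,0,0,1]' 5; python3 -m handwheel '[0,0,10,0,1,0,0,20,0,1,0,0,40,0,1,0,0,40,0,1,0,0,40,0,1,-20,-20,0,0,1,-30,-40,0,0,1,0,0,0,0,1]'
python3 - <<'E'
from w import *
im,d,c=shot('scene'); P=cloud(c,d)
m=(P[...,0]>.62)&(P[...,0]<.76)&(P[...,1]>.03)&(P[...,1]<.2)&(P[...,2]>.09)&(P[...,2]<.3)
for k,ct,a in comps(m,40): 
    q=P[k]; q=q[np.argsort(q[:,2])]; n=max(5,len(q)//10); print(ct,a,'low',np.median(q[:n],0).round(4),'hi',np.median(q[-n:],0).round(4))
im,d,c=shot('top'); P=cloud(c,d); h,s,v=cv2.split(cv2.cvtColor(im,cv2.COLOR_BGR2HSV))
m=(h>5)&(h<25)&(s>80)&(v>60)&(P[...,2]<.035)&(P[...,0]<.64)&(P[...,0]>.3)&(abs(P[...,1])<.33)
for k,ct,a in comps(m,60): print('wood',ct,a,rect(ray(c,np.argwhere(k)[:,::-1],.018)))
E
```

```text
time: 28.95
tool_pos: [0.6897, 0.0716, 0.1862]
tool_rot: [3.14, -0.0, 1.397]
contact_force: [0.6, -0.0, -0.1]
opening: 0.0378
grip_force: 15.0
time: 29.65
tool_pos: [0.6897, 0.0717, 0.1853]
tool_rot: [3.141, 0.0, 1.397]
contact_force: [0.1, 0.1, 0.1]
opening: 0.0815
grip_force: 0.0
time: 30.45
tool_pos: [0.6363, 0.0081, 0.336]
tool_rot: [-3.139, 0.002, 1.393]
contact_force: [0.8, 0.9, 0.0]
opening: 0.0916
grip_force: 0.0
[331. 268.] 368 low [0.6983 0.0687 0.0966] hi [0.6935 0.0688 0.1869]
[365. 270.] 357 low [0.7089 0.1383 0.0961] hi [0.7049 0.1402 0.1871]
wood [383. 225.] 847 (array([ 565.5, -177.7,  258.9,   46.2]), -82.2)
```

Both brushes stand (tops at about 187 mm). The jar at (684,-290) would foul the gripper body over the spatula's blade, so I'll first take the spatula near its balance point and carry it 70 mm towards the robot.

```bash
python3 -m handwheel '[-15,-35,0,0.06,1,-15,-40,0,0.06,1,-15,-40,-30,0.06,1,-15,-40,-40,0.06,1,-15,-35,-40,0.05,1,-8,-6,-40,0.02,1,0,0,-30,0,1,0,0,0,0,1]' 10;python3 -m handwheel '[0,0,0,0,1]'
python3 - <<'E'
from w import *
s,im,d,c,P=wrist('w4'); print(s['tool_pos'].round(4),s['tool_rot'].round(3)); tools(im,P,c)
m=(P[...,0]>.63)&(P[...,0]<.75)&(P[...,1]>-.2)&(P[...,1]<.0)&(abs(P[...,2]-.125)<.004)
for k,ct,a in comps(m,100): print('cup',ct,a,rect(P[k]),P[k].mean(0).round(4))
E
```

```text
time: 31.35
tool_pos: [0.5596, -0.1725, 0.1623]
tool_rot: [-3.135, -0.004, 1.707]
contact_force: [-0.3, 0.8, 0.2]
opening: 0.0918
grip_force: 0.0
time: 31.45
tool_pos: [0.5622, -0.1731, 0.167]
tool_rot: [3.141, 0.0, 1.708]
contact_force: [0.6, -0.7, 0.8]
opening: 0.0917
grip_force: 0.0
[ 0.5622 -0.1731  0.167 ] [3.141 0.    1.708]
[322. 185.] 8336 z [0.015 0.019 0.021] (array([ 560.1, -145.8,  201.2,   45.4]), -81.5)
[323. 371.] 1540 z [0.014 0.016 0.017] (array([ 581.8, -290.5,   45.3,   25.7]), 7.8)
cup [618.  91.] 1433 (array([676.3, -71.9,  52.3,  22.3]), -72.2) [ 0.6771 -0.0723  0.1232]
cup [574. 223.] 1666 (array([ 681.6, -133.8,   46.2,   35.3]), 81.7) [ 0.6731 -0.1318  0.1233]
cup [631. 261.] 348 (array([ 708. , -143.8,   21.5,    5.7]), 85.2) [ 0.7075 -0.1452  0.1229]
```

```bash
python3 -m handwheel '[-9,-15,-30,0,1,0,0,-45,0,1,0,0,-40,0,1,0,0,-18,0,1,0,0,-10,0,1,0,0,-4,0,1,0,0,0,0,0.05,0,0,0,0,0.05]' 10;python3 -m handwheel '[0,0,0,0,0.05,0,0,0,0,0.05,0,0,0,0,0.05,0,0,0,0,0.05,0,0,0,0,0.05,0,0,0,0,0.05,0,0,0,0,0.05,0,0,0,0,0.05]'
```

```text
time: 32.3
tool_pos: [0.5531, -0.1888, 0.0208]
tool_rot: [3.139, 0.002, 1.707]
contact_force: [-0.3, -0.2, 0.2]
opening: 0.0799
grip_force: 0.0
time: 33.1
tool_pos: [0.552, -0.1885, 0.0193]
tool_rot: [3.141, 0.0, 1.707]
contact_force: [1.1, 1.0, 2.3]
opening: 0.0186
grip_force: 9.6
```

```bash
python3 -m handwheel '[0,0,8,0,0.05,-10,-3,0,0,0.05,-20,-6,0,0,0.05,-20,-6,0,0,0.05,-6,0,0,0,0.05,0,0,0,0,0.05,0,0,-6,0,0.05,0,0,-2,0,0.05]' 20;python3 -m handwheel '[0,0,0,0,0.05,0,0,0,0,0.8,0,0,0,0,1,0,0,0,0,1,0,0,30,0,1,0,0,45,0,1,0,0,45,0,1,0,0,0,0,1]' 5;python3 -m handwheel '[0,0,0,0,1]'
python3 - <<'E'
from w import *
s,im,d,c,P=wrist('w5'); print(s['tool_pos'].round(4),s['tool_rot'].round(3)); tools(im,P,c)
E
```

```text
time: 33.9
tool_pos: [0.4965, -0.2034, 0.0191]
tool_rot: [3.141, 0.0, 1.707]
contact_force: [-7.7, 2.6, 26.7]
opening: 0.0182
grip_force: 19.9
time: 34.7
tool_pos: [0.499, -0.205, 0.1451]
tool_rot: [3.132, 0.007, 1.707]
contact_force: [1.3, 0.2, 0.0]
opening: 0.0695
grip_force: 0.0
time: 34.8
tool_pos: [0.4963, -0.2036, 0.1401]
tool_rot: [3.14, 0.001, 1.707]
contact_force: [0.1, -0.1, -0.6]
opening: 0.0773
grip_force: 0.0
[ 0.4963 -0.2036  0.1401] [3.140e+00 1.000e-03 1.707e+00]
[317. 173.] 10363 z [0.015 0.019 0.021] (array([ 491.6, -166.1,  199.6,   45. ]), -83.6)
[316. 373.] 1941 z [0.014 0.016 0.017] (array([ 508.2, -306.6,   45.5,   26.9]), 7.8)
```

```bash
python3 -m handwheel '[4,-35,0,0,1,4,-40,0,0,1,3,-24,-20,0,1,0,0,-40,0,1,0,0,-35,0,1,0,0,-16,0,1,0,0,-7,0,1,0,0,-2,0,1]' 5;python3 -m handwheel '[0,0,0,0,0.3,0,0,0,0,0.3,0,0,0,0,0.3,0,0,0,0,0.3,0,0,0,0,0.3,0,0,0,0,0.3,0,0,0,0,0.3]'
```

```text
time: 35.65
tool_pos: [0.5058, -0.3015, 0.0176]
tool_rot: [-3.139, -0.003, 1.707]
contact_force: [-0.0, 0.1, 1.7]
opening: 0.0916
grip_force: 0.0
time: 36.35
tool_pos: [0.507, -0.3025, 0.0193]
tool_rot: [3.141, 0.0, 1.707]
contact_force: [-0.1, -0.7, -0.4]
opening: 0.046
grip_force: 5.0
```

```bash
python3 -m handwheel '[0,2,22,0,0.3,0,3,24,0,0.3,-1,5,24,0,0.3,-1,8,25,0,0.3,-1,9,25,0,0.3,-1,9,25,0,0.3,-1,8,25,0,0.3,0,5,25,0,0.3]' 3;python3 -m handwheel '[0,3,28,0,0.3,0,0,30,0,0.3,0,0,35,0,0.3,0,0,35,0,0.3,0,0,30,0,0.3,0,0,22,0,0.3,0,0,10,0,0.3,0,0,0,0,0.3]'
python3 - <<'E'
from hang import *
hang()
E
```

```text
time: 37.15
tool_pos: [0.5015, -0.2527, 0.2151]
tool_rot: [-3.141, -0.0, 1.707]
contact_force: [-0.1, 0.3, -0.5]
opening: 0.0462
grip_force: 3.0
time: 37.95
tool_pos: [0.5021, -0.2505, 0.405]
tool_rot: [3.14, 0.001, 1.707]
contact_force: [-0.1, 0.0, -0.7]
opening: 0.0459
grip_force: 3.0
tcp [ 0.5018 -0.2504  0.4035] yaw 1.707 0.046212093126104935
[176. 177.] 625 low [ 0.5132 -0.2681  0.171 ] high [ 0.5246 -0.2545  0.3768] minz 0.1579 tilt deg 4.9 [0.06 0.07 1.  ]
```

```bash
python3 -m handwheel '[0,0,0,0,0.3,0,0,5,0,0.3,10,6,0,-0.04,0.3,20,12,0,-0.05,0.3,30,20,0,-0.05,0.3,35,22,0,-0.05,0.3,35,22,0,-0.05,0.3,28,18,0,-0.036,0.3]' 15;python3 -m handwheel '[17,10,0,0,0.3,10,6,0,0,0.3,0,0,0,0,0.3,0,0,0,0,0.3,0,0,0,0,0.3]'
python3 - <<'E'
from hang import *
im,ct=hang(); x,y=(int(k) for k in ct); cv2.imwrite('pics/h2.png',cv2.resize(im[max(0,y-100):y+110,max(0,x-100):x+100],None,fx=2.5,fy=2.5))
s,im,d,c,P=wrist('w6')
m=(P[...,0]>.63)&(P[...,0]<.75)&(P[...,1]>-.2)&(P[...,1]<.0)&(abs(P[...,2]-.125)<.004)
for k,ct,a in comps(m,100): print('cup',ct,a,rect(P[k]),P[k].mean(0).round(4))
E
```

```text
time: 38.8
tool_pos: [0.6613, -0.149, 0.4082]
tool_rot: [-3.14, -0.001, 1.43]
contact_force: [-0.2, -0.1, -0.7]
opening: 0.0456
grip_force: 15.0
time: 39.3
tool_pos: [0.6863, -0.135, 0.4094]
tool_rot: [-3.141, 0.0, 1.43]
contact_force: [-0.1, 0.2, -0.9]
opening: 0.0458
grip_force: 15.0
tcp [ 0.6862 -0.1351  0.4097] yaw 1.43 0.0459170283872989
[223. 217.] 897 low [ 0.6919 -0.153   0.173 ] high [ 0.7066 -0.1423  0.3782] minz 0.1588 tilt deg 5.1 [0.07 0.05 1.  ]
cup [321. 123.] 620 (array([696.6, -70.2,  45.7,  45.3]), 81.9) [ 0.6969 -0.0695  0.1237]
cup [321. 188.] 464 (array([ 687.9, -134.4,   46.5,   44.9]), 82.7) [ 0.6887 -0.1323  0.1238]
```

View pics/h2.png

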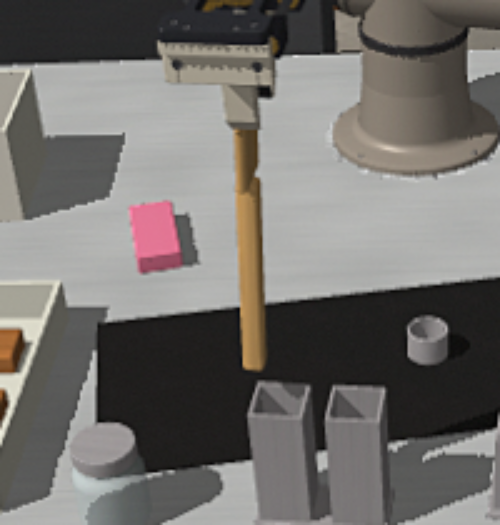

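The spatula hangs over the tall holder with its foot at crop (253,365), just left of and above the cup at (281,400). It leans about 4.5°. A small shift puts it inside the cup slack.

```bash
python3 -m handwheel '[2,8,0,0,0.3,2,7,0,0,0.3,0,0,-10,0,0.3,0,0,-15,0,0.3,0,0,-20,0,0.3,0,0,-20,0,0.3,0,0,0,0,0.3]' 15
python3 - <<'E'
from hang import *
hang(); print(robot.observe()['contact_force'].round(1))
E
```

```text
time: 40.1
tool_pos: [0.6901, -0.1184, 0.3411]
tool_rot: [-3.136, -0.001, 1.431]
contact_force: [-1.1, 0.7, -1.6]
opening: 0.0458
grip_force: 15.0
tcp [ 0.6905 -0.1187  0.3432] yaw 1.431 0.045806584780161676
[234. 243.] 736 low [ 0.6944 -0.1342  0.1245] high [ 0.7106 -0.126   0.3099] minz 0.1115 tilt deg 5.6 [0.09 0.04 1.  ]
[-0.2 -0.4 -0.4]
```

```bash
python3 -m handwheel '[0,0,-20,0,0.3,0,0,-20,0,0.3,0,0,-20,0,0.3,0,0,-12,0,0.3,0,0,-6,0,0.3,0,0,-3,0,0.3,0,0,0,0,0.3]' 8
python3 -m handwheel '[0,0,-2,0,0.3,0,0,0,0,0.3,0,0,0,0,0.65,0,0,0,0,0.75,0,0,0,0,0.9,0,0,0,0,1,0,0,0,0,1]' 5; python3 -m handwheel '[0,0,10,0,1,0,0,20,0,1,0,0,40,0,1,0,0,40,0,1,0,0,30,0,1,-30,-20,0,0,1,-45,-30,0,0,1,-45,-30,0,0,1]'; python3 -m handwheel '[-40,-30,0,0,1,-40,-30,0,0,1,-40,-30,0,0,1,0,0,0,0,1]'
python3 - <<'E'
from w import *
im,d,c=shot('scene','s9'); P=cloud(c,d)
m=(P[...,0]>.62)&(P[...,0]<.76)&(P[...,1]>-.2)&(P[...,1]<.2)&(P[...,2]>.09)&(P[...,2]<.3)
for k,ct,a in comps(m,40): 
    q=P[k]; q=q[np.argsort(q[:,2])]; n=max(5,len(q)//10); print(ct,a,'low',np.median(q[:n],0).round(4),'hi',np.median(q[-n:],0).round(4),q[-5:,2].mean().round(4))
E
```

```text
time: 40.85
tool_pos: [0.6912, -0.1195, 0.2639]
tool_rot: [3.14, 0.0, 1.431]
contact_force: [0.6, -0.4, -0.3]
opening: 0.0456
grip_force: 8.0
time: 41.55
tool_pos: [0.6909, -0.1194, 0.2612]
tool_rot: [3.141, 0.0, 1.431]
contact_force: [0.3, 0.4, -0.6]
opening: 0.0813
grip_force: 0.0
time: 42.35
tool_pos: [0.5765, -0.1953, 0.4015]
tool_rot: [3.141, 0.0, 1.432]
contact_force: [0.3, -1.9, 0.2]
opening: 0.0916
grip_force: 0.0
time: 42.75
tool_pos: [0.4536, -0.2882, 0.4029]
tool_rot: [3.141, 0.003, 1.424]
contact_force: [1.6, 0.4, 0.4]
opening: 0.0917
grip_force: 0.0
[231. 266.] 1141 low [ 0.7101 -0.132   0.0948] hi [ 0.6948 -0.1487  0.2637] 0.2685
[329. 263.] 396 low [0.6873 0.0658 0.0953] hi [0.6709 0.0619 0.1855] 0.1883
[365. 270.] 349 low [0.709  0.1375 0.0989] hi [0.7011 0.1388 0.1871] 0.1893
[265. 285.] 618 low [ 0.72   -0.0706  0.0932] hi [ 0.6995 -0.0691  0.1259] 0.1287
```

View pics/s9.png

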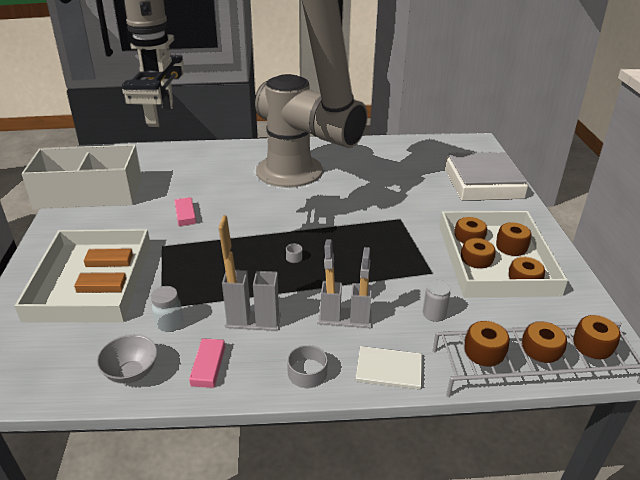

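The final scene shows both lids in the empty tray at (107,257) and (100,282). The spatula stands in the tall holder at (228,250), and both brushes stand in the low holder at (329,265) and (365,270). The mat is clear except for the ring, and the jar and can are in place. I'll check that they stay still, then hand in.

```bash
python3 -m handwheel '[0,0,0,0,1,0,0,0,0,1,0,0,0,0,1,0,0,0,0,1,0,0,0,0,1,0,0,0,0,1,0,0,0,0,1,0,0,0,0,1]' >/dev/null
python3 - <<'E'
from w import *
im,d,c=shot('scene'); P=cloud(c,d)
m=(P[...,0]>.62)&(P[...,0]<.76)&(P[...,1]>-.2)&(P[...,1]<.2)&(P[...,2]>.09)&(P[...,2]<.3)
for k,ct,a in comps(m,40): 
    q=P[k]; q=q[np.argsort(q[:,2])]; n=max(5,len(q)//10); lo,hi=np.median(q[:n],0),np.median(q[-n:],0); print(ct,'hi',hi.round(4),'lo',lo.round(4))
print(robot.hand_in())
E
```

```text
[234. 267.] hi [ 0.6979 -0.1319  0.2643] lo [ 0.7096 -0.1338  0.0955]
[329. 263.] hi [0.6726 0.0626 0.1851] lo [0.6871 0.0675 0.0956]
[365. 270.] hi [0.7008 0.1393 0.1865] lo [0.7086 0.1382 0.0955]
[265. 285.] hi [ 0.7044 -0.0744  0.1261] lo [ 0.7194 -0.0738  0.0926]
the job is handed in; nothing more can be done
None
```

The job is handed in: both lids are in the empty tray, the spatula stands in the tall holder and the two brushes in the low one, and the jar, can and ring cutter were not touched; the second spatula was absent, and the hand-in returned no verdict.

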